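# Hold the reagent bay's sprung shutter half open

### The arm

A 6-joint arm with a two-finger parallel gripper is mounted at the origin on the work surface. World frame = base frame: x ahead of the robot, y to its left, z up, the work surface at z = 0. Lengths are in m, angles in rad, forces in N, time in s.
With the tool pointing down it reaches from about 0.275 to 0.725 m from the base axis. Payload 5.6 kg.
Tool frame: the origin (TCP) lies on the centre line of the jaws, within the pads' length; the fingertips stand 19 mm ahead of it and the grasp point (between the pads) is the TCP; z points along the fingers, y is the direction in which the jaws open and shut (so a half turn about z gives the same grasp; the last joint's range is limited). The gripper opens to 85 mm and grips with 20 to 120 N. Pads are 22 mm wide; open, the fingers measure 114 mm over their backs; the gripper's body (76 mm by 85 mm) begins 54 mm behind the grasp point. The pads swing forward as they close: fully open they stand 13 mm farther back than shut.
Start: joints at [1.604, 0.255, 0.108, 0, -1.424, -0.285], TCP at [0.137, 0.533, 0.25] pointing down, gripper open.
Joint ranges: [-2.95, 2.95], [-1.21, 1.97], [-1.09, 1.5], [-2.87, 1.71], [-2.94, -0.07], [-3.05, 3.05]. Speed limits (rad/s): [2.57, 2.57, 3.14, 3.14, 3.14, 3.14].

### API

Orientations are given as a unit quaternion [x, y, z, w].
In Python, from workcell import robot gives the robot as it stands.
- The arm moves only by the tool apply_moves, never from a script. Its argument "plan" is a list of rows, each a list of 7 numbers: the finger opening in cm, from 0 to 8.54, then the shift along the world's x, y, z in cm, then the turn, a rotation vector about the world's x, y, z in rad. In form: [[jaw, tx, ty, tz, rx, ry, rz], ...]. A call has exactly 5 rows; each row shifts and turns the commanded pose from where the row before left it; what a row does not reach is not made up. A row lasts 1/12 s, in which the tool goes at most 41.7 mm and 7.16 degrees, less where a joint would pass 70% of its speed; a pose out of reach is approached as far as the arm can. A call is refused whole if a number of a shift passes 4.17 or a number of a turn 0.125, either way. A call with a gripper value outside its range is refused whole. The fingers move at their own pace and stop on an object; "newtons" is the grip in N (left out, the last holds). Time passes only in rows, so rows that do not move let the fingers close, or fill a call up. It gives the time, the measured TCP pose, the force and the opening at its end, in the units of the state.
- robot.state(): the state, without advancing time (a new reading comes with each control period).
- robot.grab_frame(name): name is "side" or "top" or "wrist"; returns a dict with "frame" (480x640x3 uint8, red, green, blue), "camera_matrix" (3x3 intrinsics, pixels), "extrinsics" (4x4, takes a point from world to camera coordinates). Camera axes: x right, y down, z forward; pixel columns grow to the right and rows downward; lengths in m; the calibration is good to about 2 mm. A picture is of the moment at which its call begins. There is no depth.
- robot.hand_in(): hands the job in, once; it reports no verdict.
The state is a dict: "time_s": time; "q": joint angles; "dq": joint speeds; "tau": joint torques, N m; "position": TCP position; "tcp_rot": TCP orientation; "force": force on the tool from outside, world axes, zero at the start; "moment": the same for the moment, N m; "finger_gap": opening from 0.0 (shut) to 1.0 (fully open).
Only numpy, scipy, OpenCV 4.12 (cv2) and the standard library are available. Lean on these libraries where they do the work, as an engineer would, in place of code of your own. Each camera call takes 0.05 s, during which the arm holds its last target.

### The job

Get the reagent bay ready for a look into the near row of ports: on the key panel press the amber key (pause), then the blue key (park the probe), then the green key (hand access), one at a time and each all the way down and up again, leaving the red stop key alone and the shutter shut meanwhile. Then grip the shutter's blue handle, slide it against its springs to half travel, where its row of holes lies over the near row of ports, and finish while still holding it there, because it springs shut when let go. Do not run it on so far that the far row of ports begins to open, and leave the reagent pack, the bottle, the tube rack and the loose cap where they are.

Things in the scene. Friction and masses are not known exactly. Their poses are not given: they have to be found in the camera images.
- bay: fixed cream box, 260 (x) by 250 mm (y), black cover at 80 mm height. Origin: centre of its underside; x axis = the shutter's opening direction, roughly away from the robot; z up. The cover has two rows of four 18 mm ports, near row at x = 20 mm, far row at 50 mm. On it, along x: rails 10 mm high at y = +-82 mm, spring plungers 15 mm high at y = +-105 mm
- shutter: aluminium plate 123 (x) by 150 mm (y), 3 mm thick, sliding between the rails, with a row of four holes and an upright blue handle: bar 14 mm thick in x, 50 mm wide in y, 40 mm tall. Origin: centre of the handle's foot on the plate's top face, 84 mm above the deck, when closed at x = -40 mm in the bay's frame; axes as the bay's. Over 50 mm free for fingers before and behind the handle
- handle (a point): point inside the blue handle, on its axis, 25 mm above the plate (15 mm below its top); moves with the shutter
- shutter_travel (a joint): shutter travel in m along the bay's +x: 0 closed, 0.030 half (its 18 mm holes lie over the near ports, its red pointers at the green middle ticks of the rails), 0.060 fully pushed (holes over the far ports). The far ports begin to open beyond 0.042. Springs push back: 3.2 N at 0, 8 N at half, 12.8 N at full; friction 0.5 N. The keys do not lock it
- panel: key panel, fixed to the deck on the left or the right of the bay: cream box 124 by 124 mm, 40 mm high, origin at the centre of its underside. Four keys in a square, 50 mm from centre to centre; the red one always in the near right corner (-x, -y in the panel's frame), the other three in any order
- key_amber_top (a point): centre of the top face of the amber key, marked with two dark bars (pause). Round cap 26 mm across, its top 55 mm above the deck when up, 15 mm above the panel face (a fixed black collar 34 mm across stands 6 mm above that face). It goes straight down 6 mm
- key_blue_top (a point): centre of the top face of the blue key, marked with a white needle (park the probe). Round cap 26 mm across, its top 55 mm above the deck when up, 15 mm above the panel face (a fixed black collar 34 mm across stands 6 mm above that face). It goes straight down 6 mm
- key_green_top (a point): centre of the top face of the green key, marked with a white dot between two bars (hand access). Round cap 26 mm across, its top 55 mm above the deck when up, 15 mm above the panel face (a fixed black collar 34 mm across stands 6 mm above that face). It goes straight down 6 mm
- key_red_top (a point): centre of the top face of the red key, marked with a white square (stop); must not be pressed. Round cap 26 mm across, its top 55 mm above the deck when up, 15 mm above the panel face (a fixed black collar 34 mm across stands 6 mm above that face). It goes straight down 6 mm
- key_amber (a joint): travel of the amber key in m: 0 up, 0.006 fully down; spring 1.5 N at the start, 5 N fully down, comes back up by itself; it counts as pressed beyond 0.004
- key_blue (a joint): travel of the blue key in m: 0 up, 0.006 fully down; spring 1.5 N at the start, 5 N fully down, comes back up by itself; it counts as pressed beyond 0.004
- key_green (a joint): travel of the green key in m: 0 up, 0.006 fully down; spring 1.5 N at the start, 5 N fully down, comes back up by itself; it counts as pressed beyond 0.004
- key_red (a joint): travel of the red key in m: 0 up, 0.006 fully down; spring 1.5 N at the start, 5 N fully down, comes back up by itself; it counts as pressed beyond 0.004
- pack: bystander: loose translucent reagent pack, 110 by 30 mm, 62 mm high with three white caps, standing on the deck at the far left or far right; origin at the centre of its underside
- diluent: bystander: loose white bottle, 60 mm in diameter, 115 mm high, standing on the deck at the far left or far right; origin at the centre of its underside
- rack: bystander: loose grey rack 130 by 32 mm with five capped tubes, 93 mm high, standing on the deck on the side of the bay where the panel is not; origin at the centre of its underside
- cap: bystander: loose white screw cap, 27 mm in diameter, 13 mm high, lying on the bay's cover near its front left corner (about 105 mm in front of the bay's origin, 65 to 95 mm to its left); origin at the centre of its underside

How it is judged:
By the outcome, as a careful person would: the job done as asked, in the order asked, and still so for the second after the job is handed in, while the arm keeps its last pose, push and grip.
It also fails if it takes over 56 s, if anything falls off the work surface, if the arm or the gripper's body presses on something with over 40 N, if the wrist force passes 120 N, or if a joint passes its speed limit or range.

## Working session

There is one attempt and no reset: what is moved stays moved. The work goes in short steps, Python scripts to look and compute and a tool call to move; the robot and the scene stay as the last step left them, time stands still between calls to the robot, and variables do not carry over. Pictures are saved under pics/ and viewed, and the job is handed in when it is done.

Besides the shell and the picture viewer there is one more tool, called after "Request:" as a command line: name --pt "numbers of a row" for each row, then --argument value for the rest. apply_moves: Moves the arm, as the interface text tells. Its arguments: {"type":"object","properties":{"plan":{"type":"array"},"newtons":{"type":"number"}},"required":["plan"]}

```bash
mkdir -p pics
python3 - <<'E'
from workcell import robot
import cv2,pickle
d={}
for n in("top","side","wrist"):
    f=robot.grab_frame(n); d[n]=f
    cv2.imwrite(f"pics/{n}0.png",f["frame"][:,:,::-1])
pickle.dump(d,open("f0.pkl","wb"))
print(robot.state())
E
```

```text
{'time_s': 0.15, 'q': array([ 1.60359237e+00,  2.55597691e-01,  1.07301820e-01, -3.21281282e-04,
       -1.42391461e+00, -2.84580526e-01]), 'dq': array([-0.00024455, -0.0032454 ,  0.00422208,  0.00283949,  0.00033554,
       -0.00024034]), 'tau': array([-8.60013988e-04, -3.86939299e+01,  2.38081992e+01,  5.36657363e+00,
       -4.54127148e-03,  3.36462911e-06]), 'position': array([0.13690941, 0.53232927, 0.24961561]), 'tcp_rot': array([ 9.92082805e-01, -1.25583367e-01, -4.51632306e-05,  7.23302232e-04]), 'force': array([ 0.1052507 , -0.17579208, -0.69885209]), 'moment': array([ 0.00424553, -0.05503417,  0.0090756 ]), 'finger_gap': 1.0002495298060832}
```

View pics/top0.png

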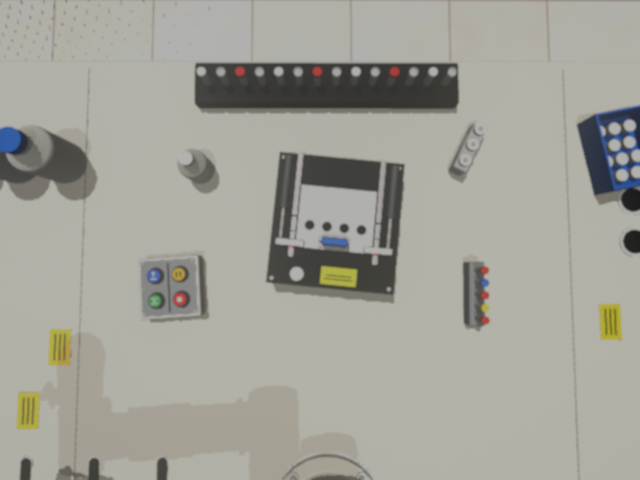

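View pics/side0.png

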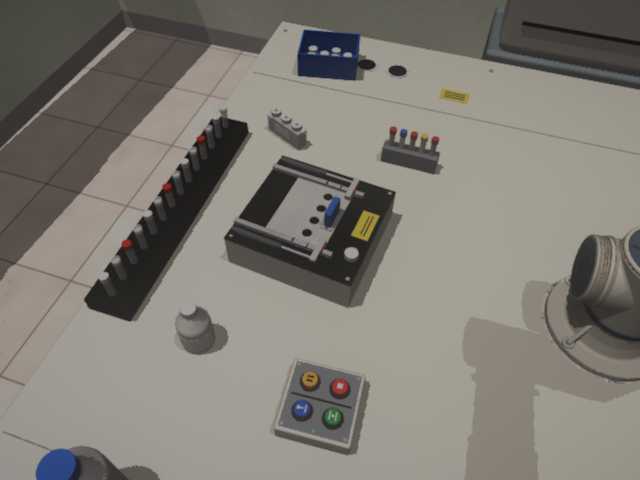

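View pics/wrist0.png

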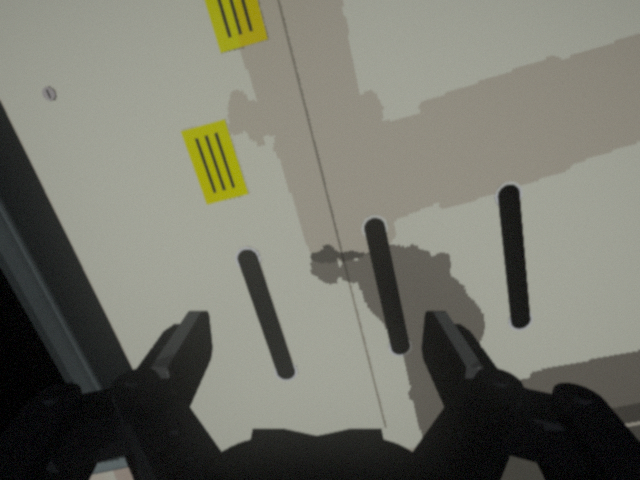

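Top view: the panel is left of the bay at about (171,287), with blue (154,275), amber (179,273), green (155,300) and red (180,299). The handle is near (334,241) and the cap at (297,274). I'll enlarge these areas.

Run:
```python
import pickle,cv2
d=pickle.load(open("f0.pkl","rb"))
def c(n,x,y,w,h,s,o):
    cv2.imwrite(o,cv2.resize(d[n]["frame"][y:y+h,x:x+w,::-1],None,fx=s,fy=s,interpolation=cv2.INTER_CUBIC))
c("top",130,245,80,80,7,"pics/c_panel_t.png")
c("top",260,145,150,155,3.8,"pics/c_bay_t.png")
c("side",270,350,100,100,6,"pics/c_panel_s.png")
c("side",220,150,180,150,4,"pics/c_bay_s.png")
for n in d: print(n,d[n]["camera_matrix"],d[n]["extrinsics"])
```

```text
top [[463.01630053   0.         324.90324618]
 [  0.         463.01630053 233.07271657]
 [  0.           0.           1.        ]] [[-9.45033532e-04 -9.99977087e-01  6.70312176e-03  2.95131697e-03]
 [-9.97461603e-01  4.65350414e-04 -7.12048696e-02  5.65961785e-01]
 [ 7.12001188e-02 -6.75339757e-03 -9.97439188e-01  9.49796048e-01]
 [ 0.00000000e+00  0.00000000e+00  0.00000000e+00  1.00000000e+00]]
side [[528.73068399   0.         317.98520555]
 [  0.         528.73068399 232.01625139]
 [  0.           0.           1.        ]] [[-0.94884064 -0.31541989  0.01455126  0.53726512]
 [-0.25505874  0.7384676  -0.62418798  0.1740127 ]
 [ 0.18613567 -0.59596635 -0.78113867  0.9904175 ]
 [ 0.          0.          0.          1.        ]]
wrist [[368.1604283    0.         316.60941469]
 [  0.         368.1604283  240.96708654]
 [  0.           0.           1.        ]] [[-2.49356390e-01 -9.68411553e-01  6.74634012e-04  5.49640141e-01]
 [-9.19233009e-01  2.36912465e-01  3.14456926e-01 -4.17722475e-02]
 [-3.04683549e-01  7.77916982e-02 -9.49271503e-01  3.81009090e-01]
 [ 0.00000000e+00  0.00000000e+00  0.00000000e+00  1.00000000e+00]]
```

View pics/c_panel_t.png

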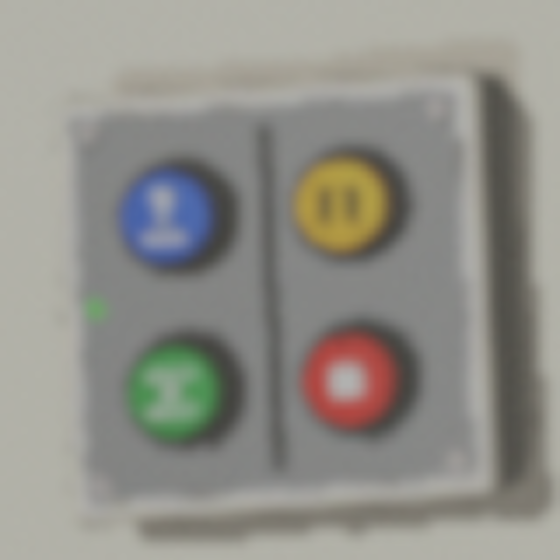

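View pics/c_bay_t.png

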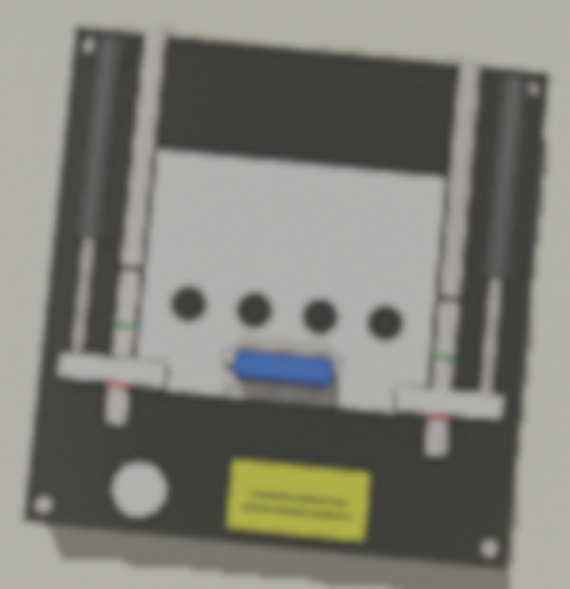

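View pics/c_panel_s.png

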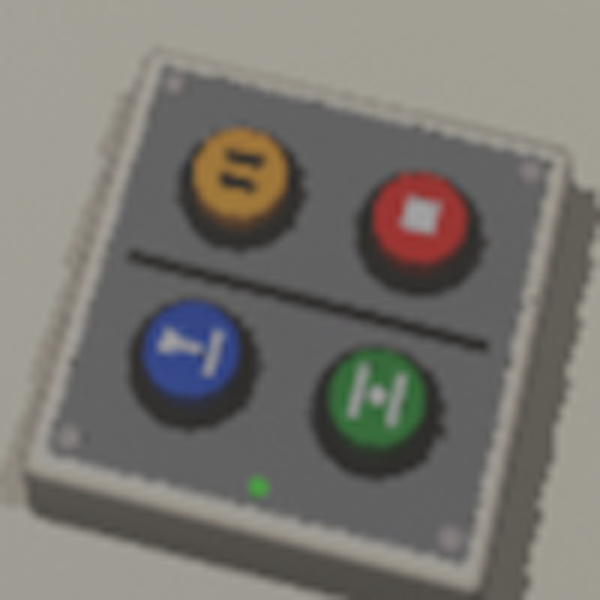

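View pics/c_bay_s.png

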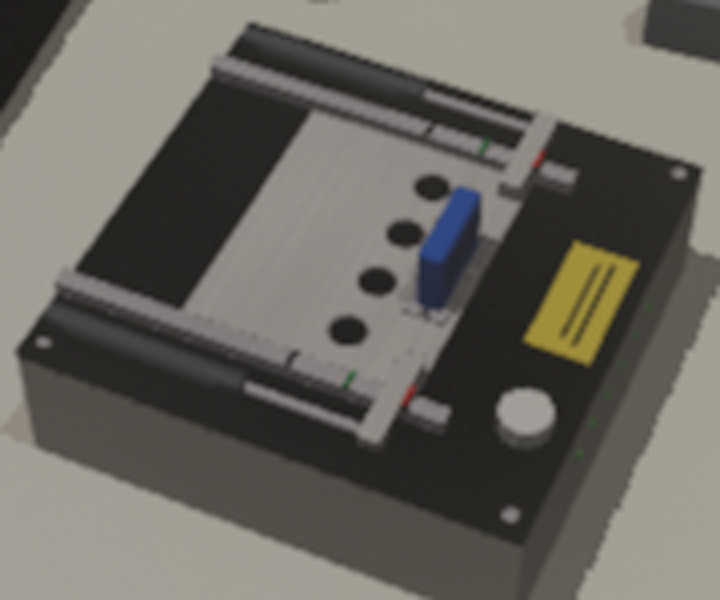

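```bash
cat > h.py <<'E'
import pickle,numpy as np,cv2
d=pickle.load(open("f0.pkl","rb"))
def ray(n,px,f=None):
    f=f or d[n];K=f["camera_matrix"];E=f["extrinsics"];R=E[:3,:3];t=E[:3,3]
    return -R.T@t, R.T@np.linalg.solve(K,[px[0],px[1],1])
def onz(n,px,z,f=None):
    c,v=ray(n,px,f); return c+v*(z-c[2])/v[2]
def tri(pt,ps):
    A=[];b=[]
    for n,p in(("top",pt),("side",ps)):
        c,v=ray(n,p);v=v/np.linalg.norm(v);P=np.eye(3)-np.outer(v,v);A.append(P);b.append(P@c)
    return np.linalg.lstsq(np.vstack(A),np.hstack(b),rcond=None)[0]
cr=lambda u,x,y,s:(x+(u[0]+.5)/s-.5,y+(u[1]+.5)/s-.5)
E
python3 - <<'E'
from h import *
np.set_printoptions(precision=4,suppress=True)
for n in d: print(n,ray(n,(320,240))[0])
T=dict(blue=(167,214),amber=(343,203),green=(175,393),red=(351,380))
S=dict(blue=(192,350),amber=(241,175),green=(376,398),red=(421,219))
for k in T:
    a=cr(T[k],130,245,7);b=cr(S[k],270,350,6)
    print(k,onz("top",a,.055),onz("side",b,.055),tri(a,b))
T=dict(FL=(80,28),FR=(547,73),NR=(508,567),NL=(26,520),hand=(284,367),cap=(139,490), h1=(188,303),h4=(385,322))
S=dict(FL=(20,350),FR=(250,25),NR=(700,170),NL=(525,545),hand=(450,224),cap=(526,411),h1=(348,331),h4=(432,187))
Z=dict(hand=.124,cap=.093,h1=.084,h4=.084)
for k in T:
    a=cr(T[k],260,145,3.8);b=cr(S[k],220,150,4);z=Z.get(k,.08)
    print(k,onz("top",a,z),onz("side",b,z),tri(a,b))
E
```

```text
top [0.4969 0.0091 0.9876]
side [0.3698 0.6312 0.8745]
wrist [0.2147 0.5125 0.3744]
blue [0.4792 0.3461 0.055 ] [0.4781 0.3492 0.055 ] [0.4789 0.3477 0.0505]
amber [0.4823 0.2959 0.055 ] [0.4815 0.2998 0.055 ] [0.4822 0.2976 0.0496]
green [0.4284 0.3425 0.055 ] [0.4288 0.3457 0.055 ] [0.4286 0.3441 0.0507]
red [0.432  0.2926 0.055 ] [0.4318 0.2959 0.055 ] [0.4319 0.294  0.0504]
FL [0.7234 0.0908 0.08  ] [0.7231 0.0949 0.08  ] [0.7251 0.0913 0.0747]
FR [ 0.6997 -0.1536  0.08  ] [ 0.6994 -0.1502  0.08  ] [ 0.7009 -0.1543  0.0759]
NR [ 0.4429 -0.1303  0.08  ] [ 0.4434 -0.1258  0.08  ] [ 0.4433 -0.1309  0.0748]
NL [0.4672 0.1169 0.08  ] [0.465  0.1225 0.08  ] [0.4664 0.1177 0.0725]
hand [ 0.5433 -0.0144  0.124 ] [ 0.5435 -0.0108  0.124 ] [ 0.544  -0.0144  0.1198]
cap [0.4826 0.0583 0.093 ] [0.4833 0.0606 0.093 ] [0.4832 0.0586 0.0904]
h1 [0.5785 0.0339 0.084 ] [0.5784 0.0361 0.084 ] [0.5789 0.034  0.0813]
h4 [ 0.5686 -0.0676  0.084 ] [ 0.5688 -0.0658  0.084 ] [ 0.5691 -0.0677  0.0819]
```

The views agree to 1 mm in x, with a steady 3–4 mm offset in y, so I average them. Key spacing comes out at 50 mm. The bay yaw is about -0.097 rad. Next I move above amber, closing the jaws and turning the tool to the bay's heading.

Request:
apply_moves --pt "0 2.3 -1.57 0 0 0 -0.0945" --pt "0 2.3 -1.57 0 0 0 -0.0945" --pt "0 2.3 -1.57 0 0 0 -0.0945" --pt "0 2.3 -1.57 0 0 0 -0.0945" --pt "0 2.3 -1.57 0 0 0 -0.0945" --newtons 40

```text
time_s: 0.57
position: [0.2528, 0.4532, 0.25]
tcp_rot: [0.934, -0.356, -0.0, 0.0]
force: [0.8, 0.6, 0.8]
finger_gap: 0.297
```

Request:
apply_moves --pt "0 2.3 -1.57 0 0 0 -0.0945" --pt "0 2.3 -1.57 0 0 0 -0.0945" --pt "0 2.3 -1.57 0 0 0 -0.0945" --pt "0 2.3 -1.57 0 0 0 -0.0945" --pt "0 2.3 -1.57 0 0 0 -0.0945"

```text
time_s: 0.98
position: [0.3679, 0.3746, 0.2501]
tcp_rot: [0.825, -0.565, -0.0, 0.0]
force: [-0.4, 0.3, -0.1]
finger_gap: -0.002
```

Request:
apply_moves --pt "0 2.3 -1.57 0 0 0 -0.0945" --pt "0 2.3 -1.57 0 0 0 -0.0945" --pt "0 2.3 -1.57 0 0 0 -0.0945" --pt "0 2.3 -1.57 0 0 0 -0.0945" --pt "0 2.3 -1.57 0 0 0 -0.0945"

```text
time_s: 1.4
position: [0.4829, 0.2961, 0.25]
tcp_rot: [-0.67, 0.743, 0.0, -0.0]
force: [-0.4, 0.0, 0.6]
finger_gap: 0.001
```

Run:
```python
from workcell import robot
import cv2,pickle
f=robot.grab_frame("wrist"); pickle.dump(f,open("f1.pkl","wb"))
cv2.imwrite("pics/wrist1.png",f["frame"][:,:,::-1]); print(robot.state()["q"])
```

```text
[ 0.82007171  0.29133264  0.15469406  0.00188609 -1.43584692 -0.93200619]
```

View pics/wrist1.png

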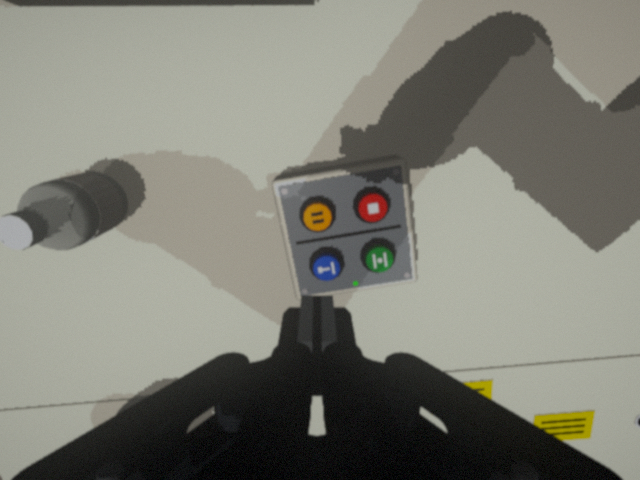

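The wrist view shows amber (317,216), red (373,207), blue (326,267) and green (380,258).

Run:
```python
from h import *
f=pickle.load(open("f1.pkl","rb"))
for k,p in dict(amber=(317,216),blue=(326,267),green=(380,258),red=(373,207)).items(): print(k,onz("",p,.055,f).round(4))
```

```text
amber [0.4822 0.2982 0.055 ]
blue [0.4789 0.3481 0.055 ]
green [0.4281 0.3443 0.055 ]
red [0.4319 0.2952 0.055 ]
```

Request:
apply_moves --pt "0 -0.1 0.2 -3.6 0 0 0" --pt "0 0 0 -3.6 0 0 0" --pt "0 0 0 -3.6 0 0 0" --pt "0 0 0 -3.6 0 0 0" --pt "0 0 0 -2.4 0 0 0"

```text
time_s: 1.87
position: [0.4793, 0.2978, 0.0785]
tcp_rot: [-0.671, 0.741, 0.0, -0.002]
force: [0.1, 0.5, -0.7]
finger_gap: -0.004
```

Request:
apply_moves --pt "0 0 0 -0.2 0 0 0" --pt "0 0 0 -0.2 0 0 0" --pt "0 0 0 -0.2 0 0 0" --pt "0 0 0 -0.2 0 0 0" --pt "0 0 0 0 0 0 0"

```text
time_s: 2.28
position: [0.4816, 0.2998, 0.0756]
tcp_rot: [-0.671, 0.741, 0.0, 0.001]
force: [0.0, -0.6, -0.2]
finger_gap: 0.004
```

Request:
apply_moves --pt "0 0 0 -0.2 0 0 0" --pt "0 0 0 -0.2 0 0 0" --pt "0 0 0 0 0 0 0" --pt "0 0 0 0 0 0 0" --pt "0 0 0 0 0 0 0"

```text
time_s: 2.7
position: [0.4817, 0.2998, 0.0711]
tcp_rot: [-0.672, 0.741, -0.0, 0.001]
force: [1.2, 2.1, 3.4]
finger_gap: -0.002
```

Request:
apply_moves --pt "0 0 0 -0.2 0 0 0" --pt "0 0 0 -0.2 0 0 0" --pt "0 0 0 0 0 0 0" --pt "0 0 0 0 0 0 0" --pt "0 0 0 0 0 0 0"

```text
time_s: 3.12
position: [0.4817, 0.2998, 0.068]
tcp_rot: [-0.672, 0.741, -0.0, 0.001]
force: [-2.4, 1.5, 12.7]
finger_gap: 0.002
```

12.7 N at the bottom stop, so amber is fully down. Now up and over to blue.

Request:
apply_moves --pt "0 0 0 1.5 0 0 0" --pt "0 0 0 1.5 0 0 0" --pt "0 0 0 0 0 0 0" --pt "0 -0.15 2.4 0 0 0 0" --pt "0 -0.15 2.4 0 0 0 0"

```text
time_s: 3.53
position: [0.4773, 0.3462, 0.0954]
tcp_rot: [-0.671, 0.742, 0.0, -0.001]
force: [0.9, 0.1, -0.8]
finger_gap: 0.003
```

Request:
apply_moves --pt "0 0 0 0 0 0 0" --pt "0 0 0 -1.0 0 0 0" --pt "0 0 0 -0.8 0 0 0" --pt "0 0 0 0 0 0 0" --pt "0 0 0 0 0 0 0"

```text
time_s: 3.95
position: [0.4774, 0.3457, 0.0768]
tcp_rot: [-0.671, 0.741, -0.0, -0.002]
force: [-0.5, -0.1, 0.0]
finger_gap: -0.001
```

```bash
cat > snap.py <<'E'
from workcell import robot
import cv2,sys
n,o,x,y,w,h,s=sys.argv[1],sys.argv[2],*map(int,sys.argv[3:8])
f=robot.grab_frame(n)
cv2.imwrite(o,cv2.resize(f["frame"][y:y+h,x:x+w,::-1],None,fx=s,fy=s,interpolation=cv2.INTER_CUBIC))
E
python3 snap.py side pics/s2.png 250 330 140 120 5
```

```text
(no output)
```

View pics/s2.png

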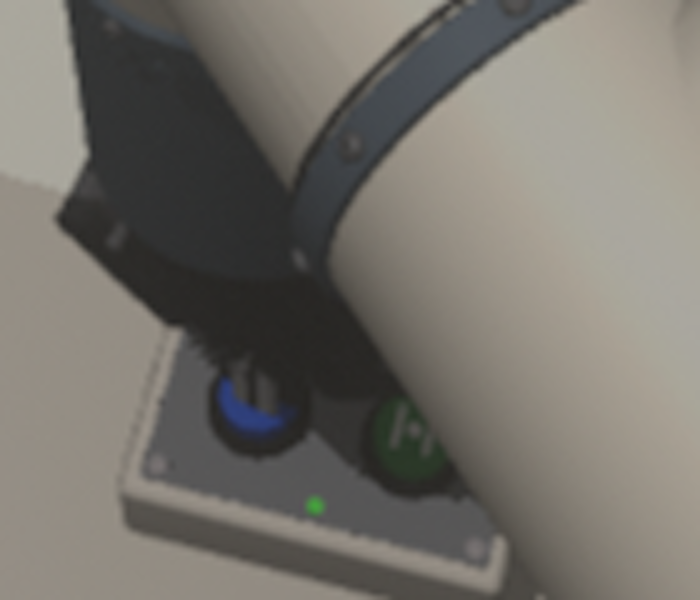

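The fingertip is over the blue cap (crop about 258,400). Pressing.

Request:
apply_moves --pt "0 0.1 0.2 -0.3 0 0 0" --pt "0 0 0 -0.3 0 0 0" --pt "0 0 0 -0.2 0 0 0" --pt "0 0 0 -0.2 0 0 0" --pt "0 0 0 0 0 0 0"

```text
time_s: 4.42
position: [0.4796, 0.3495, 0.0688]
tcp_rot: [-0.672, 0.741, -0.0, 0.001]
force: [1.4, 0.3, 4.4]
finger_gap: -0.003
```

Request:
apply_moves --pt "0 0 0 -0.1 0 0 0" --pt "0 0 0 0 0 0 0" --pt "0 0 0 0 0 0 0" --pt "0 0 0 0 0 0 0" --pt "0 0 0 0 0 0 0"

```text
time_s: 4.83
position: [0.4796, 0.3494, 0.0681]
tcp_rot: [-0.672, 0.741, -0.0, 0.001]
force: [1.6, -0.5, 5.3]
finger_gap: -0.0
```

Request:
apply_moves --pt "0 0 0 -0.15 0 0 0" --pt "0 0 0 0 0 0 0" --pt "0 0 0 0 0 0 0" --pt "0 0 0 0 0 0 0" --pt "0 0 0 0 0 0 0"

```text
time_s: 5.25
position: [0.4797, 0.3495, 0.0679]
tcp_rot: [-0.672, 0.741, -0.0, 0.001]
force: [-2.8, -2.5, 13.1]
finger_gap: -0.0
```

Request:
apply_moves --pt "0 0 0 1.5 0 0 0" --pt "0 0 0 1.5 0 0 0" --pt "0 0 0 0 0 0 0" --pt "0 -2.55 -0.25 0 0 0 0" --pt "0 -2.55 -0.25 0 0 0 0"

```text
time_s: 5.67
position: [0.4273, 0.3436, 0.0945]
tcp_rot: [-0.671, 0.742, 0.0, -0.001]
force: [-0.9, 0.5, 0.1]
finger_gap: 0.001
```

Request:
apply_moves --pt "0 0 0 0 0 0 0" --pt "0 0 0 -1.0 0 0 0" --pt "0 0 0 -0.8 0 0 0" --pt "0 0 0 0 0 0 0" --pt "0 0 0 0 0 0 0"

```text
time_s: 6.08
position: [0.428, 0.3435, 0.0763]
tcp_rot: [-0.671, 0.741, -0.0, -0.001]
force: [0.2, 0.4, -0.5]
finger_gap: -0.001
```

Blue bottomed at 13 N. Now the green key, target (0.4285, 0.344).

Request:
apply_moves --pt "0 0 0 -0.3 0 0 0" --pt "0 0 0 -0.3 0 0 0" --pt "0 0 0 -0.2 0 0 0" --pt "0 0 0 -0.2 0 0 0" --pt "0 0 0 0 0 0 0"

```text
time_s: 6.5
position: [0.4286, 0.3444, 0.0683]
tcp_rot: [-0.672, 0.741, -0.0, 0.001]
force: [0.1, -1.0, 4.4]
finger_gap: 0.001
```

Request:
apply_moves --pt "0 0 0 -0.15 0 0 0" --pt "0 0 0 0 0 0 0" --pt "0 0 0 0 0 0 0" --pt "0 0 0 0 0 0 0" --pt "0 0 0 0 0 0 0"

```text
time_s: 6.92
position: [0.4287, 0.3444, 0.068]
tcp_rot: [-0.672, 0.741, -0.0, 0.001]
force: [-1.6, -2.7, 10.7]
finger_gap: -0.002
```

Green bottomed at 10.7 N. Lifting and moving to above the handle.

Request:
apply_moves --pt "0 0 0 2.0 0 0 0" --pt "0 0 0 4 0 0 0" --pt "0 0 0 4 0 0 0" --pt "0 0 0 4 0 0 0" --pt "0 0 0 4 0 0 0"

```text
time_s: 7.33
position: [0.4275, 0.3438, 0.248]
tcp_rot: [-0.671, 0.741, 0.0, -0.0]
force: [1.2, 1.0, 1.0]
finger_gap: 0.001
```

Request:
apply_moves --pt "5 1.0 -3.0 0 0 0 0" --pt "5 1.0 -3.0 0 0 0 0" --pt "5 1.0 -3.0 0 0 0 0" --pt "5 1.0 -3.0 0 0 0 0" --pt "5 1.0 -3.0 0 0 0 0"

```text
time_s: 7.75
position: [0.4779, 0.1929, 0.246]
tcp_rot: [-0.672, 0.741, 0.0, -0.0]
force: [1.3, -0.2, 0.7]
finger_gap: 0.588
```

Request:
apply_moves --pt "5 1.0 -3.0 0 0 0 0" --pt "5 1.0 -3.0 0 0 0 0" --pt "5 1.0 -3.0 0 0 0 0" --pt "5 1.0 -3.0 0 0 0 0" --pt "5 1.0 -3.0 0 0 0 0"

```text
time_s: 8.17
position: [0.528, 0.0428, 0.246]
tcp_rot: [-0.671, 0.741, 0.0, -0.0]
force: [0.3, 0.1, -0.2]
finger_gap: 0.586
```

Request:
apply_moves --pt "5 0.7 -2.8 0 0 0 0" --pt "5 0.7 -2.8 0 0 0 0" --pt "5 0 0 0 0 0 0" --pt "5 0 0 0 0 0 0" --pt "5 0 0 0 0 0 0"

```text
time_s: 8.58
position: [0.5418, -0.0117, 0.2459]
tcp_rot: [-0.671, 0.741, 0.0, -0.0]
force: [0.1, 0.5, -0.4]
finger_gap: 0.583
```

Run:
```python
from workcell import robot
import cv2,pickle
f=robot.grab_frame("wrist"); pickle.dump(f,open("f2.pkl","wb"))
cv2.imwrite("pics/wrist2.png",f["frame"][:,:,::-1])
f=robot.grab_frame("side")
cv2.imwrite("pics/side2.png",f["frame"][:,:,::-1]); s=robot.state();print(s["time_s"],s["q"],s["position"],s["force"])
```

```text
8.6833 [ 2.68305433e-01  2.40414243e-01  7.85512073e-02 -3.62218894e-04
 -1.40902560e+00 -3.65791944e-01] [ 0.54181323 -0.01103875  0.2461774 ] [0.38303354 1.67519047 0.43703862]
```

View pics/wrist2.png

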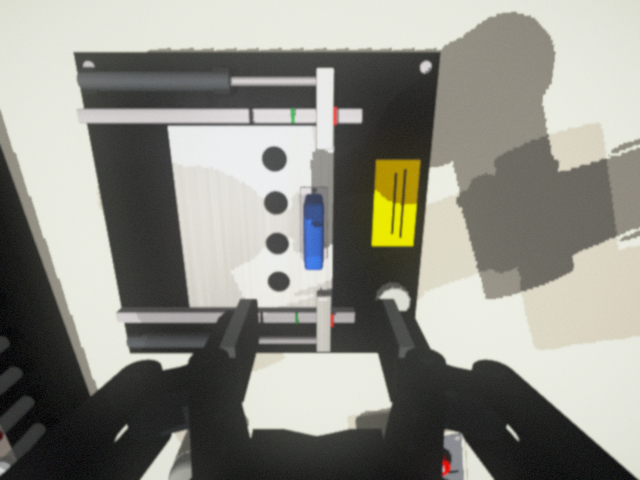

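View pics/side2.png

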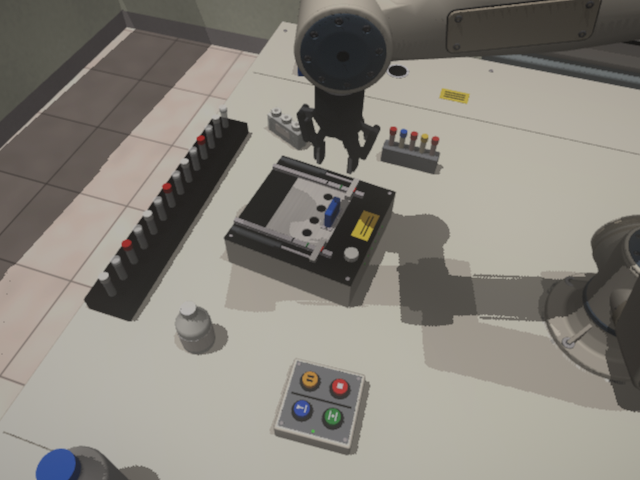

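The wrist view shows the handle at columns 303–324, rows 194–270, still closed, with red pointers off the green ticks. I'll overlay the handle model to check the pose.

Run:
```python
from h import *
f=pickle.load(open("f2.pkl","rb"))
def proj(P):
    E=f["extrinsics"];p=E[:3,:3]@P+E[:3,3];q=f["camera_matrix"]@p;return q[:2]/q[2]
yaw=-.097;R=np.array([[np.cos(yaw),-np.sin(yaw)],[np.sin(yaw),np.cos(yaw)]])
im=cv2.resize(f["frame"][40:360,60:460,::-1],None,fx=2,fy=2,interpolation=cv2.INTER_CUBIC)
for z,c in((.124,(0,255,255)),(.084,(0,0,255))):
  pts=[]
  for a,b in((-7,-25),(7,-25),(7,25),(-7,25)):
    xy=np.array([.5434,-.0126])+R@np.array([a,b])/1000
    pts.append((proj(np.array([*xy,z]))-[60,40])*2)
  cv2.polylines(im,[np.int32(np.round(pts))],True,c,1)
c0=np.array([.5434,-.0126])+R@[.04,0]
pts=[(proj(np.array([*(c0+R@np.array(p)/1000),.08]))-[60,40])*2 for p in((-130,-125),(130,-125),(130,125),(-130,125))]
cv2.polylines(im,[np.int32(np.round(pts))],True,(0,255,0),1)
cv2.imwrite("pics/ov.png",im)
```

```text
(no output)
```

View pics/ov.png

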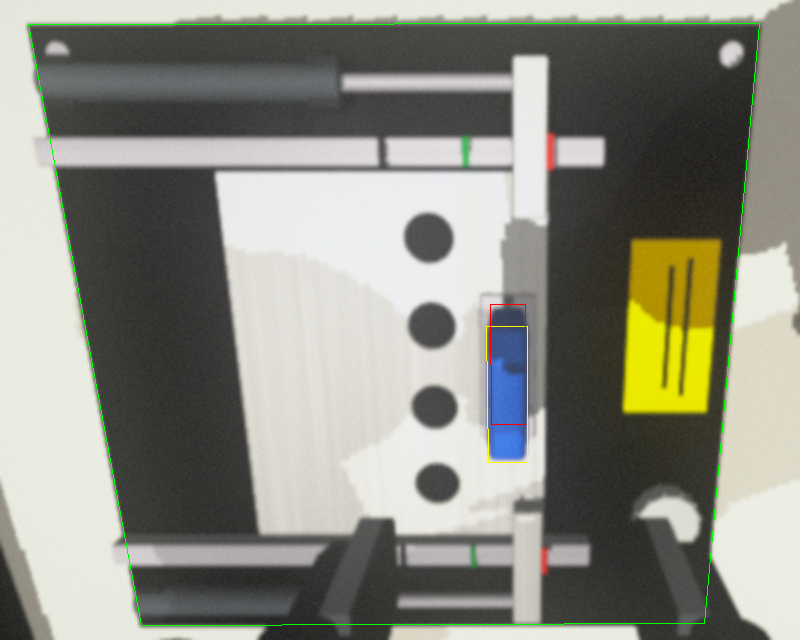

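The model fits the picture to within about 1 mm. Descending in two steps.

Request:
apply_moves --pt "5 0.15 -0.1 -2.5 0 0 0" --pt "5 0 0 -2.5 0 0 0" --pt "5 0 0 -2.5 0 0 0" --pt "5 0 0 -2 0 0 0" --pt "5 0 0 0 0 0 0"

```text
time_s: 9.1
position: [0.5406, -0.0119, 0.147]
tcp_rot: [-0.672, 0.741, 0.003, -0.003]
force: [-1.7, 1.6, -1.0]
finger_gap: 0.592
```

Request:
apply_moves --pt "5 0 0 -1.5 0 0 0" --pt "5 0 0 -1.3 0 0 0" --pt "5 0 0 -1.0 0 0 0" --pt "5 0 0 -0.4 0 0 0" --pt "5 0 0 0 0 0 0"

```text
time_s: 9.52
position: [0.5433, -0.0125, 0.1091]
tcp_rot: [-0.672, 0.741, 0.0, -0.0]
force: [0.4, 0.4, -0.4]
finger_gap: 0.588
```

```bash
python3 snap.py side pics/s3.png 220 130 180 150 4; python3 snap.py wrist pics/w3.png 0 0 640 480 1
```

```text
(no output)
```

View pics/s3.png

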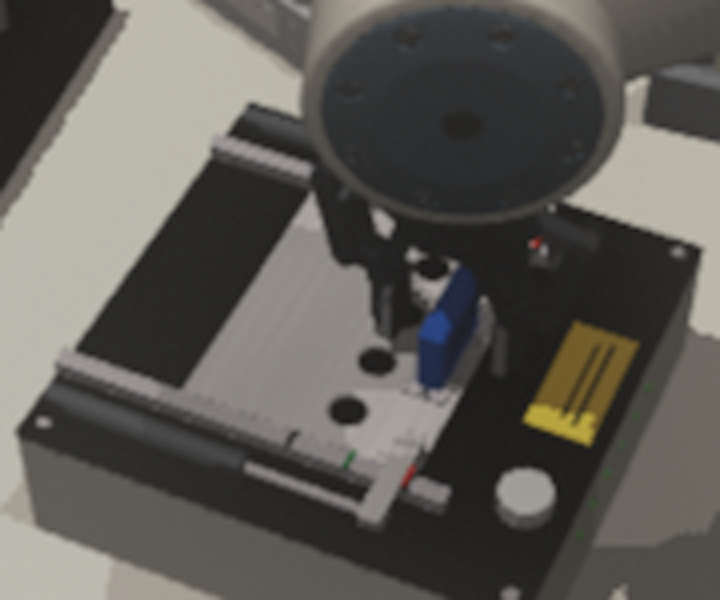

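View pics/w3.png

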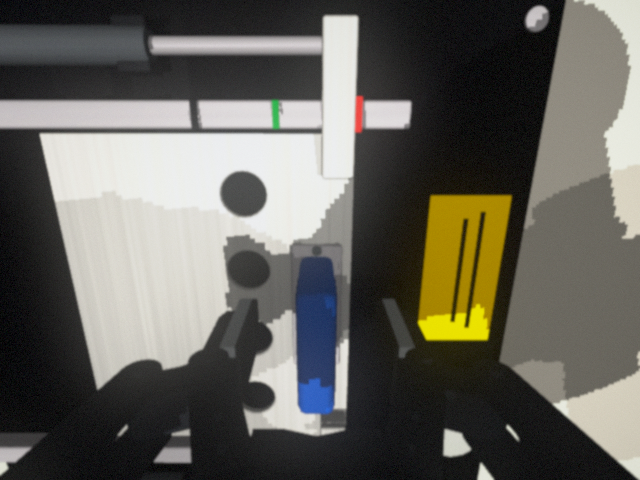

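The handle stands between the fingers. Closing.

Request:
apply_moves --pt "0 0 0 0 0 0 0" --pt "0 0 0 0 0 0 0" --pt "0 0 0 0 0 0 0" --pt "0 0 0 0 0 0 0" --pt "0 0 0 0 0 0 0" --newtons 60

```text
time_s: 10.03
position: [0.5441, -0.0128, 0.11]
tcp_rot: [-0.671, 0.741, -0.001, 0.001]
force: [0.1, 0.1, 3.4]
finger_gap: 0.155
```

Request:
apply_moves --pt "0 0 0 0 0 0 0" --pt "0 0 0 0 0 0 0" --pt "0 0 0 0 0 0 0" --pt "0 0 0 0 0 0 0" --pt "0 0 0 0 0 0 0"

```text
time_s: 10.45
position: [0.5441, -0.0128, 0.11]
tcp_rot: [-0.672, 0.741, -0.001, 0.001]
force: [0.4, 0.7, 4.4]
finger_gap: 0.152
```

Gripped: the gap reads 13 mm against a 14 mm bar. Sliding along the bay's x.

Request:
apply_moves --pt "0 0.4 -0.04 0 0 0 0" --pt "0 0.5 -0.05 0 0 0 0" --pt "0 0.5 -0.05 0 0 0 0" --pt "0 0.5 -0.05 0 0 0 0" --pt "0 0.3 -0.03 0 0 0 0"

```text
time_s: 10.87
position: [0.5647, -0.0149, 0.11]
tcp_rot: [-0.671, 0.741, 0.001, -0.001]
force: [-6.1, 2.3, 10.8]
finger_gap: 0.158
```

Request:
apply_moves --pt "0 0.4 -0.03 0 0 0 0" --pt "0 0.3 -0.03 0 0 0 0" --pt "0 0 0 0 0 0 0" --pt "0 0 0 0 0 0 0" --pt "0 0 0 0 0 0 0"

```text
time_s: 11.28
position: [0.5713, -0.0155, 0.11]
tcp_rot: [-0.671, 0.741, 0.001, -0.001]
force: [-6.3, 2.4, 10.4]
finger_gap: 0.156
```

```bash
python3 snap.py side pics/s4.png 220 130 180 150 4; python3 snap.py wrist pics/w4.png 0 0 640 480 1;python3 snap.py top pics/t4.png 260 145 150 155 3
```

```text
(no output)
```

View pics/s4.png

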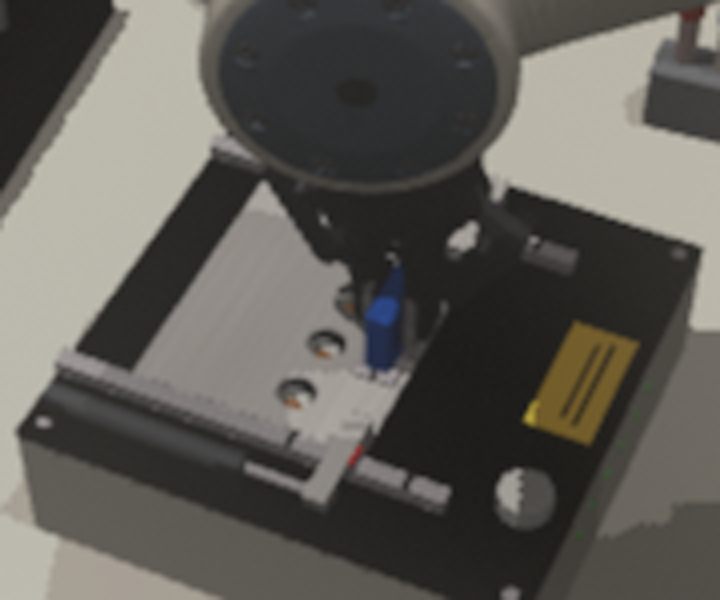

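View pics/w4.png

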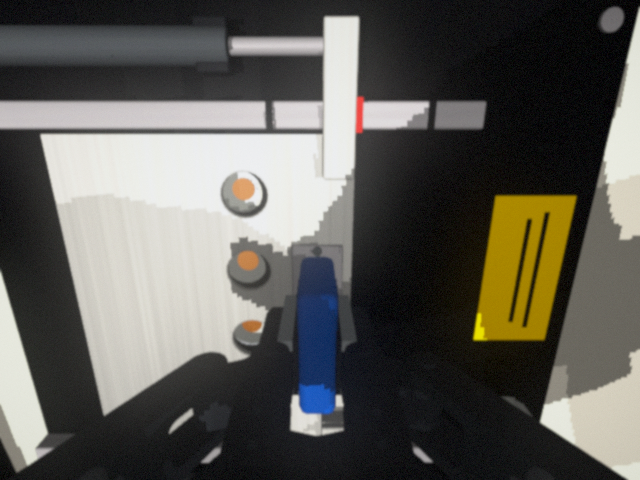

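View pics/t4.png

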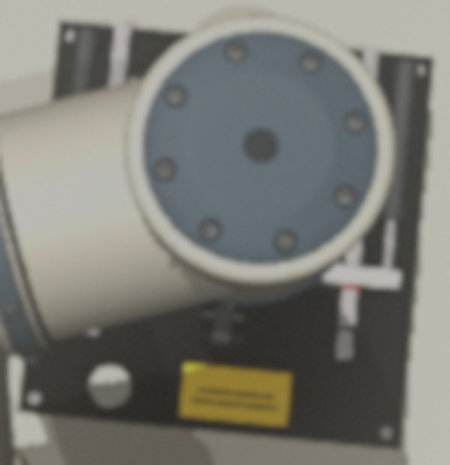

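Pointer is about 9 px (3 mm) short of half: dark rail ticks at columns 269 and 432 put the middle at 350, and the pointer is at 360. Commanded x +0.3 cm.

Request:
apply_moves --pt "0 0.1 -0.01 0 0 0 0" --pt "0 0.1 -0.01 0 0 0 0" --pt "0 0.1 -0.01 0 0 0 0" --pt "0 0 0 0 0 0 0" --pt "0 0 0 0 0 0 0"

```text
time_s: 11.85
position: [0.5741, -0.0158, 0.11]
tcp_rot: [-0.671, 0.741, 0.001, -0.001]
force: [-7.6, 2.0, 10.3]
finger_gap: 0.16
```

```bash
python3 snap.py side pics/s5.png 260 190 120 90 6; python3 snap.py wrist pics/w5.png 200 70 320 240 2
```

```text
(no output)
```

View pics/s5.png

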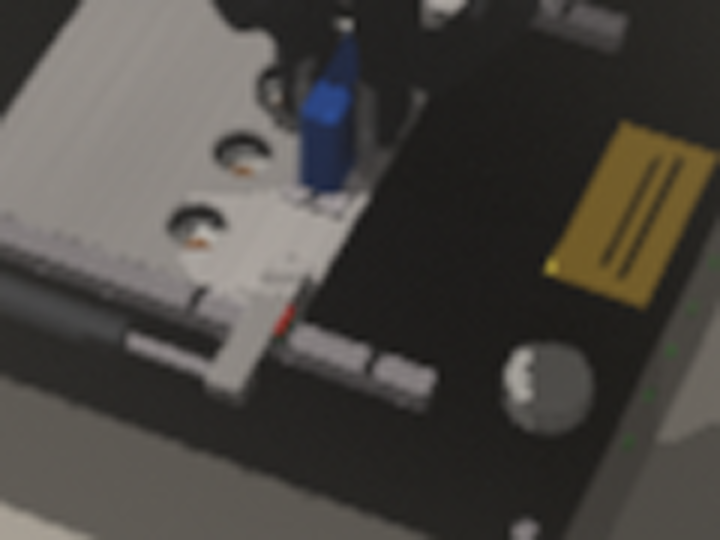

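View pics/w5.png

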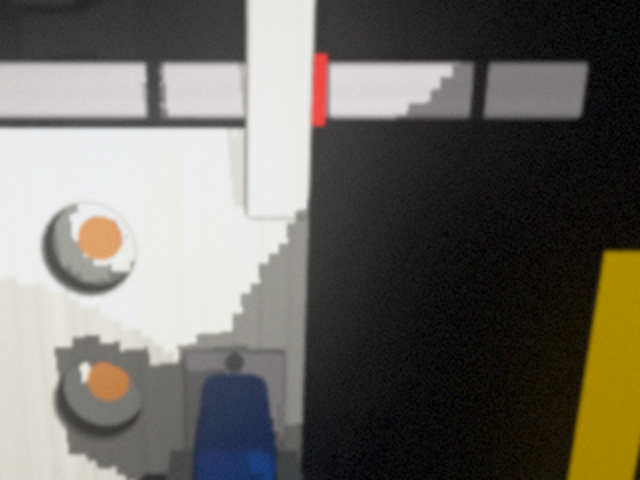

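The pointer (column 320) now sits within 1 mm of the middle (315), and TCP travel is 30.1 mm. One still call, then a last check of the whole scene.

Request:
apply_moves --pt "0 0.03 0 0 0 0 0" --pt "0 0 0 0 0 0 0" --pt "0 0 0 0 0 0 0" --pt "0 0 0 0 0 0 0" --pt "0 0 0 0 0 0 0"

```text
time_s: 12.37
position: [0.5742, -0.0158, 0.11]
tcp_rot: [-0.671, 0.741, 0.001, -0.001]
force: [-7.8, 1.8, 11.2]
finger_gap: 0.155
```

```bash
python3 snap.py side pics/s6.png 0 0 640 480 1; python3 snap.py wrist pics/w6.png 200 70 320 240 2
```

```text
(no output)
```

View pics/s6.png

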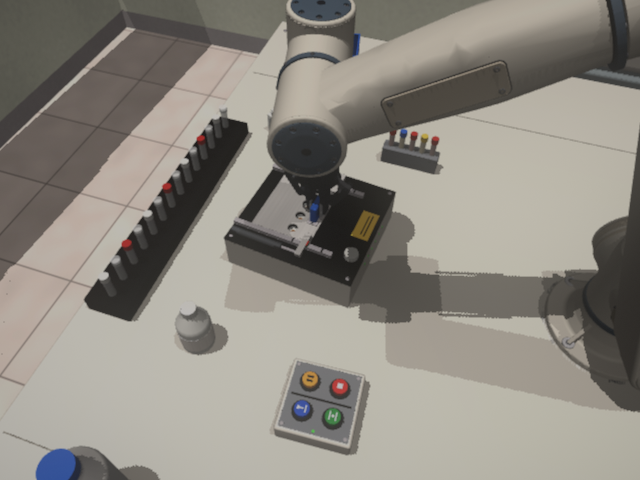

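View pics/w6.png

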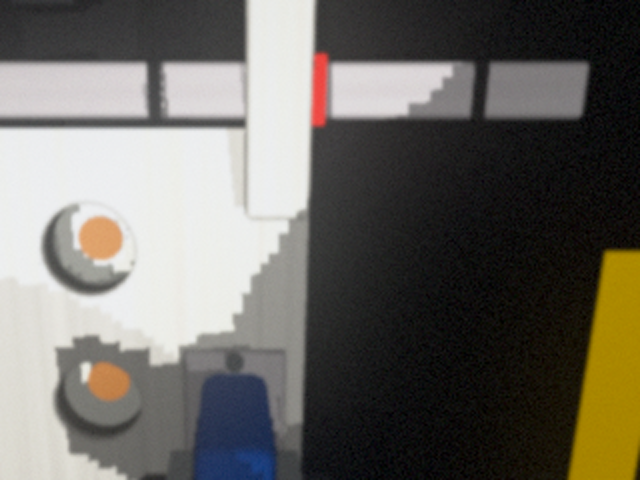

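The shutter is steady at half travel and the holes show the near ports. The keys are up, and the bottle, rack and cap stand where they were.

```bash
python3 -c "
from workcell import robot
print(robot.hand_in())"
```

```text
the job is handed in; nothing more can be done
None
```

I pressed amber, blue and green in that order, each to its bottom stop (peak force 12.7, 13.1 and 10.7 N). I then gripped the shutter handle, slid it to half travel and handed the job in at about 12.5 s, still holding it. The red key and the shutter were left alone while I pressed the keys.

- **Shutter travel:** the measured tool travel is 30.2 mm. By the rail ticks in the last wrist picture the pointer is about 0.5–0.8 mm short of half, a small disagreement. Either way the far ports should be well short of opening. The near ports show through the holes, and the reading stayed steady over the last 0.5 s.
- **Force at rest:** the spring pushes back with about 7.8 N, as expected at half travel. There was also about 11 N of upward force at the wrist, probably from the fingers swinging forward as they closed. It is well below the limits.
- **Keys and bystanders:** the last side picture shows all four keys up, and the bottle, rack and cap unmoved. The arm mostly hid the reagent pack in that picture, but nothing went near it.

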